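Check the dental laboratory's balance with its green check weight

ROBOT

A 6-joint arm with a two-finger parallel gripper is mounted at the origin on the work surface. World frame = base frame: x ahead of the robot, y to its left, z up, the work surface at z = 0. Lengths are in mm, angles in rad, forces in N, time in s.
With the tool pointing down it reaches from about 350 to 725 mm from the base axis. Payload 6 kg.
Tool frame: the origin (TCP) lies between the finger pads; the fingertips stand 8 mm ahead of it and the grasp point (between the pads) lies 11 mm behind it; z points along the fingers, y is the line along which they close (so a half turn about z gives the same grasp; the last joint's range is limited). The gripper opens to 85 mm and grips with 20 to 120 N. Pads are 22 mm wide; open, the fingers measure 114 mm over their backs; the gripper's body (76 mm by 85 mm) begins 54 mm behind the grasp point. The pads swing forward as they close: fully open they stand 13 mm farther back than shut.
Start: joints at [1.645, 0.04, 0.085, 0, -1.615, -0.334], TCP at [154.107, 579.847, 210.161] pointing down, gripper open.
Joint ranges: [-2.56, 2.56], [-1.29, 2.01], [-1.08, 1.49], [-3.29, 1.98], [-2.81, -0.18], [-2.99, 2.99]. Speed limits (rad/s): [2.57, 2.57, 3.01, 3.14, 3.14, 3.14].

INTERFACE

Orientations are given as a rotation vector (axis times angle).
In Python, from bench import env gives the robot as it stands.
- The arm moves only by the tool jog_arm, never from a script. Its argument "commands" is a list that holds one entry, the list of rows, each a list of 4 numbers: the shift along the tool's x, y, z scaled (see below), then the turn about the tool's z scaled (see below). A call has 1 to 5 rows; each row is the pose to reach, as a shift and turn from the pose commanded when the call began, along the tool's axes at that moment; what a row does not reach only later rows make up. The controller multiplies each number of a shift by 50 cm and each number of a turn by 0.5 rad. A row lasts 1/8 s, in which the tool goes at most 62.5 mm and 10.7 degrees, less where a joint would pass 70% of its speed; a pose out of reach is approached as far as the arm can. A call with a number of a shift or a turn outside -1 to 1 is refused whole. A call with a gripper value outside its range is refused whole. "claw" is the closure, from 0 (fully open) to 1 (shut), set as the call begins (left out, the last holds). The fingers move at their own pace and stop on an object; the grip force is fixed at half the most. Time passes only in rows, so rows that repeat a pose let the fingers close. It gives the time, the measured TCP pose, the force, the opening and the grip force at its end, in the units of the state.
- env.read_state(): the state, without advancing time (a new reading comes with each control period).
- env.camera(name): name is "scene" or "top"; returns a dict with "image" (480x640x3 uint8, red, green, blue), "depth" (480x640 float32, mm along the optical axis (not along the pixel's ray), 0 where there is no reading), "fx", "fy", "cx", "cy" (pixels), "k1" (the pictures are not rectified: a ray, as slopes to the right and down, at radius r is drawn at 1 + k1 r^2 times it, then the intrinsics apply), "position" and "rotation" of the camera in the world. Camera axes: x right, y up, looking along -z (the intrinsics and any distortion apply to the point x, -y, -z); pixel columns grow to the right and rows downward; lengths in mm; the calibration is good to about 2 mm. A picture is of the moment at which its call begins.
- env.hand_in(): hands the job in; it is judged then, once.
The state is a dict: "time": time; "joints": joint angles; "joint_vel": joint speeds; "effort": joint torques, N m; "eef_pos": TCP position; "eef_rot": TCP orientation; "contact_force": force on the tool from outside, world axes, zero at the start; "ft_torque": the same for the moment, N m; "finger_gap": finger opening in mm; "grasp_force": force on a finger pad.
Only numpy, scipy, OpenCV 4.12 (cv2) and the standard library are available. Lean on these libraries where they do the work, as an engineer would, in place of code of your own. Each camera call takes 0.05 s, during which the arm holds its last target. There are 200 camera calls.

TASK

Check the balance: with its pan still empty, turn the black dial on its housing until the white pointer stands on the green mark, and only then take the check weight with the green band out of the slanting blue rack and set it down gently, upright, in the middle of the round pan, inside the black ring, and let go. Do not bang the pan down onto its stop, and leave the dial on the green mark, the blue weight in its rack and the other things on the bench where they are.

Things in the scene. Friction and masses are not known exactly. Their poses are not given: they have to be found in the camera images.
- balance: White balance housing, 190 mm (x) by 340 mm (y) by 60 mm high, fixed to the bench; origin under its centre, z up. Its round pan is centred 75 mm towards its +y, its dial 100 mm towards its -y. Turned by up to 14 degrees either way.
- pan_centre (a point): Centre of the upper face of the round steel pan (130 mm across, 6 mm thick, flat, no rim; upper face 95 mm above the bench when empty, 29 mm free space under it). A black ring, 66 mm outer and 58 mm inner diameter, is drawn round this point. The point sinks with the pan; axes as the balance's.
- pan (a joint): How far the sprung pan is pressed down, in m: 0 empty, stop at 0.020. The spring gives 1 mm for every 0.48 N, so the 0.5 kg weight sinks it about 10 mm.
- dial (a joint): Dial angle in rad, 0 to 2.62 (end stops), growing clockwise seen from above. At 0 the pointer stands 75 degrees anticlockwise (towards +y) of the balance's +x; at 1.309 it points along the balance's +x. The middle of the green mark is at 1.90, the mark is about 0.3 wide (a blue mark is at 0.30). It stays where it is left (turns with 0.05 N m).
- dial_grip (a point): Point on the dial's vertical axis at the height to grip, 94 mm above the bench (34 mm above the housing, 10 mm below the top of the dial's bar). The dial is a black disc 60 mm across with an upright bar over it 66 mm long, 16 mm thick and 36 mm high, top at 104 mm. The bar lies along this point's x axis; the end towards +x carries the white pointer line. z up.
- rack: Fixed blue and grey slanting rack, 150 (x) by 200 (y) by 90 mm high; origin under its centre, z up. Two V-shaped places at y = +55 and -55 mm. A weight in it leans 35 degrees, top towards the rack's -x; its foot centre is at x = 20, z = 50 mm in this frame. The V walls reach 36 mm, the slab behind 50 mm along the weight from its foot: draw it out along its own axis.
- weight_green: Steel check weight with a green band and green top, 0.5 kg: cylinder 40 mm across and 55 mm high, and on it a plain gripping stem 24 mm across and 38 mm long (total 93 mm). Origin at the centre of its foot, z along its axis towards the stem. It starts in either place of the rack, leaning 35 degrees.
- weight_blue: The same weight with a blue band and blue top, in the other place of the rack; stays there. Origin and axes as for the green one.
- bowl: Dark green mixing bowl, 124 mm across, 85 mm high; origin under its centre. Leave alone.
- brush_cup: White cup of brushes, 76 mm across, 100 mm high, brushes up to 180 mm; origin under its centre. Leave alone.
- bur_box: Flat clear box of burs, 75 by 110 by 22 mm; origin under its centre. Leave alone.
- cast: Plaster dental cast, 62 by 70 by about 40 mm; origin under its centre. Leave alone.
- spatula: Plaster spatula, 200 mm long, lying along its x; origin under its middle. Leave alone.
- flask: Steel casting ring, 66 mm across, 60 mm high; origin under its centre. Leave alone.
Things that resemble listed ones, but are neither listed nor needed, are in the scene too. What is shaped like the weight_green but orange or red is not meant.

How it is judged:
By the outcome, as a careful person would: the job done as asked, in the order asked, and still so for the second after the job is handed in, with the robot touching nothing.
It also fails if it takes over 54 s, if anything falls off the work surface, if the arm or the gripper's body presses on something with over 40 N, if the wrist force passes 120 N, or if a joint passes its speed limit or range.

## Working session

There is one attempt and no reset: what is moved stays moved. The work goes in short steps, Python scripts to look and compute and a tool call to move; the robot and the scene stay as the last step left them, time stands still between calls to the robot, and variables do not carry over. Pictures are saved under pics/ and viewed, at most 10 in all, crops included, and the job is handed in when it is done.

Besides the shell and the picture viewer there is one more tool, called after "Call:" as name(argument=value, ...), one argument or row to a line, values as JSON. jog_arm: Moves the arm, as the interface text tells. Its arguments: {"type":"object","properties":{"commands":{"type":"array","items":{"type":"array","items":{"type":"array","items":{"type":"number"}}}},"claw":{"type":"number"}},"required":["commands"]}

```bash
mkdir -p pics; cat > h.py <<'E'
from bench import env
import numpy as np, cv2
from scipy.spatial.transform import Rotation as R
def cam(n):
    c=env.camera(n); np.savez(n+'.npz',**c); return c
def load(n):
    d=np.load(n+'.npz'); return {k:d[k] for k in d.files}
def rays(c,px):
    px=np.atleast_2d(np.array(px,float)); K=np.array([[c['fx'],0,c['cx']],[0,c['fy'],c['cy']],[0,0,1]],float)
    s=np.stack([(px[:,0]-c['cx'])/c['fx'],(px[:,1]-c['cy'])/c['fy']],1); u=s.copy()
    for _ in range(20): u=s/(1+c['k1']*(u**2).sum(1,keepdims=True))
    M=np.array(c['rotation']); M=M if M.shape==(3,3) else R.from_rotvec(M).as_matrix()
    return np.c_[u[:,0],-u[:,1],-np.ones(len(u))]@M.T
def onplane(c,px,z):
    d=rays(c,px); p=np.array(c['position']); return p+d*((z-p[2])/d[:,2])[:,None]
def bydepth(c,px):
    px=np.atleast_2d(px); d=rays(c,px); D=np.array([c['depth'][int(v),int(u)] for u,v in px]); return np.array(c['position'])+d*D[:,None]
E
python3 - <<'E'
from h import *
for n in('top','scene'):
    c=cam(n); cv2.imwrite(f'pics/{n}0.png',c['image'][:,:,::-1]); print(n,[(k,c[k]) for k in c if k not in('image','depth')])
print(env.read_state())
E
```

```text
top [('fx', 472.3490110996429), ('fy', 472.3490110996429), ('cx', 316.83348372597106), ('cy', 237.149970771252), ('k1', 0.04169828926711388), ('position', array([ 476.04429084,   40.68388304, 1273.80526206])), ('rotation', array([ 0.0620549 , -0.08230323, -1.59567472]))]
scene [('fx', 620.3252664346263), ('fy', 620.3252664346263), ('cx', 327.59516964047293), ('cy', 251.55488680067626), ('k1', 0.05206186679339823), ('position', array([1784.99834411,  626.21416491, 1288.02475782])), ('rotation', array([0.52071804, 0.86099031, 1.88118271]))]
{'time': 0.1, 'joints': array([ 1.64471292e+00,  4.07459490e-02,  8.38964270e-02, -4.35783948e-04,
       -1.61551141e+00, -3.33727217e-01]), 'joint_vel': array([ 0.00038446, -0.00155344,  0.00328667,  0.00239722,  0.00136449,
        0.00053292]), 'effort': array([-5.78924431e-03, -3.69341218e+01,  3.48282659e+01,  6.95170373e+00,
       -4.49805579e-03,  2.13807340e-06]), 'eef_pos': array([153.96033752, 579.55700413, 209.26880636]), 'eef_rot': array([ 3.11351931e+00, -4.06723010e-01, -1.72157096e-04]), 'contact_force': array([ 0.21839291, -0.26640516, -0.57123478]), 'ft_torque': array([ 0.01290363, -0.0210291 , -0.03393244]), 'grasp_force': 0.0, 'finger_gap': 85.54531499062358}
```

View pics/top0.png

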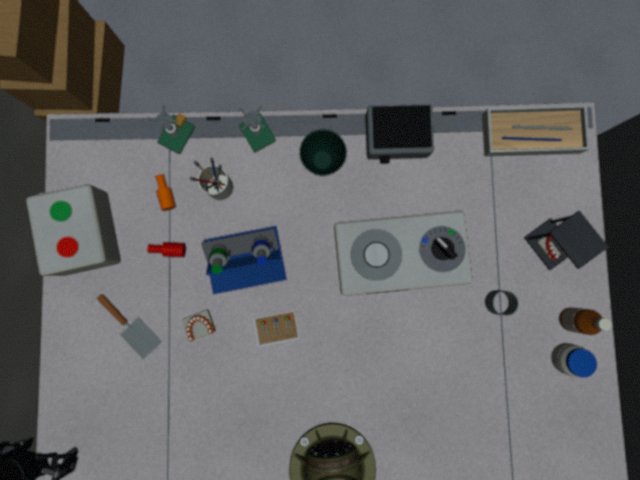

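View pics/scene0.png

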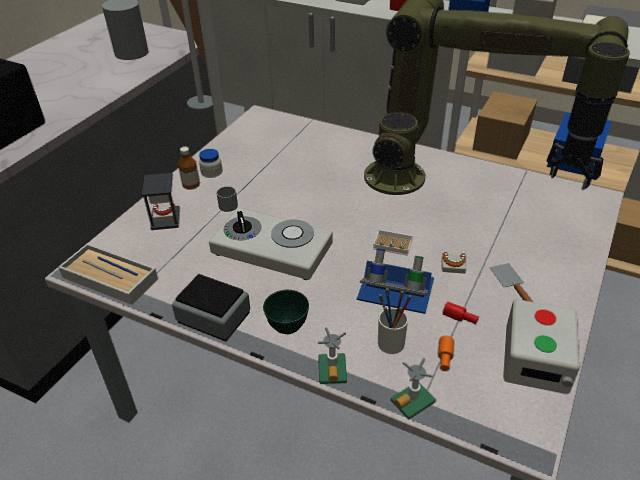

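The top view shows the balance with its pan at (376,254), its dial at (443,249), the green mark at (451,232) and the blue mark at (425,240). In the rack, the green weight is at (216,258) and the blue one at (262,248). There are three lookalikes: the orange one at (165,192) and the red one at (167,250), both lying on the bench, and the weight in the rack with a green band. Only the one in the rack fits. I'll confirm this in a crop.

```bash
python3 - <<'E'
from h import *
t=load('top'); s=load('scene')
a=cv2.resize(t['image'][195:300,190:480],None,fx=2.7,fy=2.7,interpolation=cv2.INTER_CUBIC)
b=cv2.resize(s['image'][200:310,200:440],None,fx=2.7,fy=2.7,interpolation=cv2.INTER_CUBIC)
o=np.zeros((a.shape[0]+b.shape[0],a.shape[1],3),np.uint8);o[:a.shape[0]]=a;o[a.shape[0]:,:b.shape[1]]=b
cv2.imwrite('pics/crop1.png',o[:,:,::-1]);print(o.shape)
# world pts from depth of top
v,u=np.mgrid[0:480,0:640];px=np.c_[u.ravel(),v.ravel()]
P=(np.array(t['position'])+rays(t,px)*t['depth'].ravel()[:,None]).reshape(480,640,3)
np.save('P.npy',P)
roi=np.zeros((480,640),bool);roi[195:310,320:485]=1
m=(roi&(P[...,2]>40)).astype(np.uint8)
cs,_=cv2.findContours(m,0,1);c=max(cs,key=cv2.contourArea)
q=onplane(t,c[:,0,:],60)[:,:2].astype(np.float32)
print('housing',cv2.minAreaRect(q))
m=(roi&(P[...,2]>80)).astype(np.uint8)
n,l,st,ce=cv2.connectedComponentsWithStats(m)
for i in range(1,n):
    if st[i,4]>20:
        p=P[l==i]; print(st[i],p.mean(0),p.min(0),p.max(0),cv2.minAreaRect(p[:,:2].astype(np.float32)))
hsv=cv2.cvtColor(t['image'],cv2.COLOR_RGB2HSV)
for nm,lo,hi in(('green',(50,90,50),(80,255,255)),('blue',(105,110,90),(130,255,255))):
    m=cv2.inRange(hsv,lo,hi);m[:190]=0;m[310:]=0;m[:,:195]=0;m[:,480:]=0
    n,l,st,ce=cv2.connectedComponentsWithStats(m)
    for i in range(1,n):
        if st[i,4]>5: print(nm,ce[i],st[i,4],onplane(t,ce[i],60),P[l==i].mean(0))
E
```

```text
(581, 783, 3)
housing ((540.5218505859375, -195.33802795410156), (190.46241760253906, 339.57110595703125), 4.012309551239014)
[ 350  229   52   53 2103] [ 536.04782049 -120.57157859  100.74595814] [ 473.10677652 -185.89102778   87.8734116 ] [ 601.5250292    40.68388304 1273.80526206] ((538.2830200195312, -73.13150024414062), (225.45742797851562, 128.37171936035156), 89.01507568359375)
[434 237  24  23 226] [ 547.78990247 -294.1920422   105.95035947] [ 476.04429084 -322.06468475   80.56246862] [ 577.12677535   40.68388304 1273.80526206] ((528.7817993164062, -137.6061553955078), (60.15491485595703, 366.9546203613281), 7.168319225311279)
green [450.86486486 231.86486486] 37 [[ 592.15212117 -322.93111179   60.        ]] [ 588.88027155 -312.70241501   93.6411131 ]
green [216.05769231 250.69230769] 52 [[559.074031   282.71028956  60.        ]] [557.06690383 276.80168001  89.60073785]
green [216.5        268.33333333] 72 [[513.92117464 281.87543342  60.        ]] [511.80911795 268.4821805  127.38265148]
blue [275.2 229.3] 10 [[610.39508188 130.48628679  60.        ]] [616.21872951 134.37716497   7.43176762]
blue [277.55555556 239.        ] 9 [[585.10927536 124.89711028  60.        ]] [589.92053231 128.6120942    6.45747997]
blue [424.72972973 239.89189189] 37 [[ 573.0776156  -254.58879808   60.        ]] [ 572.97038481 -254.24966722   61.38392357]
blue [206.5        239.66666667] 6 [[588.06620049 306.88250051  60.        ]] [593.00995586 318.63642568   6.42345669]
blue [240.48780488 254.87804878] 41 [[546.68114056 220.51847255  60.        ]] [546.42093077 219.63404566  65.70676334]
blue [248.29747246 275.53856124] 1543 [[493.34613591 201.23965312  60.        ]] [493.70139311 206.10883192  23.03678962]
```

View pics/crop1.png

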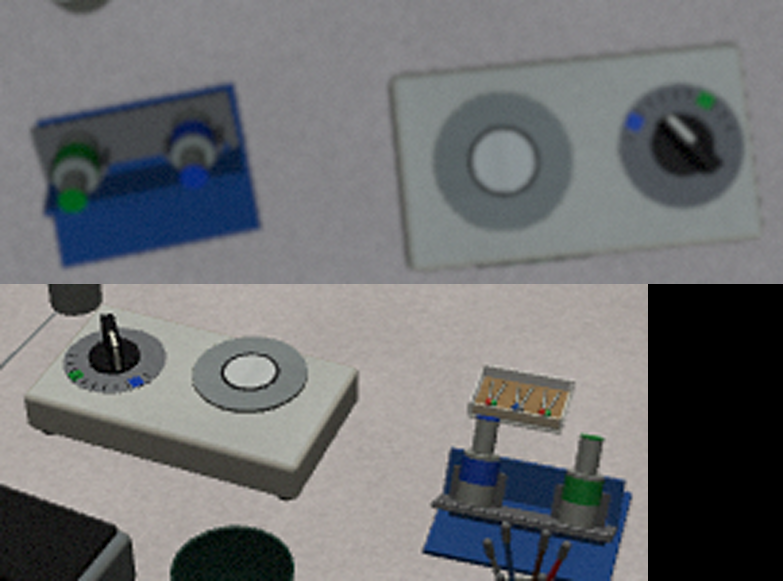

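The crop confirms the green-banded weight in the left (+y) place of the rack, with its green top near (216.5,268) and the blue one's top near (262,260). The dial pointer lies at the upper-left end of the bar, near (442,242). Next I'll compute the exact bar angle and rack pose.

```bash
cat >> h.py <<'E'
def to_move(target,phi,st=None):
    """scaled jog numbers from present pose to world TCP target, tool x heading phi (deg)"""
    st=st or env.read_state(); M=R.from_rotvec(st['eef_rot']).as_matrix()
    d=M.T@(np.array(target)-st['eef_pos'])/500
    cur=np.degrees(np.arctan2(M[1,0],M[0,0])); turn=-np.radians(phi-cur)/0.5
    print('now',st['time'],st['eef_pos'].round(1),'phi',cur.round(1),'tilt',M[:,2].round(3),'move',d.round(4),'turn',turn.round(3))
E
python3 - <<'E'
from h import *
t=load('top');P=np.load('P.npy');D=t['depth']
for n in('top','scene'):
    c=load(n); hsv=cv2.cvtColor(c['image'],cv2.COLOR_RGB2HSV)
    boxes={'top':((256,276,206,226),(252,268,252,272)),'scene':((252,266,408,428),(244,258,370,388))}[n]
    for nm,b,lo,hi in(('g',boxes[0],(45,100,60),(80,255,255)),('b',boxes[1],(105,110,90),(130,255,255))):
        m=cv2.inRange(hsv,lo,hi);k=np.zeros_like(m);k[b[0]:b[1],b[2]:b[3]]=1;m*=k
        n_,l,s,ce=cv2.connectedComponentsWithStats(m);i=1+np.argmax(s[1:,4]);print(n,nm,ce[i],s[i],onplane(c,ce[i],126.2))
# dial bar
g=cv2.cvtColor(t['image'],cv2.COLOR_RGB2GRAY)
ok=(D>0)&(P[...,2]>94)&(P[...,2]<115);ok[:,:425]=0;ok[:,465:]=0;ok[:225]=0;ok[270:]=0
v,u=np.nonzero(ok);q=onplane(t,np.c_[u,v],104)[:,:2]
c=q.mean(0);w,V=np.linalg.eigh(np.cov(q.T));print('bar n',len(q),c,np.degrees(np.arctan2(*V[::-1,1])),np.sqrt(w*12),cv2.minAreaRect(q.astype(np.float32)))
# white pointer
roi=g.copy().astype(int);sub=(roi>110)&(np.abs(np.arange(480)[:,None]-247)<12)&(np.abs(np.arange(640)[None]-443)<12)
v,u=np.nonzero(sub);print('ptr',len(u),u.mean(),v.mean(),onplane(t,(u.mean(),v.mean()),104),g[236:260:2,430:458:2])
E
```

```text
top g [216.38571429 268.41428571] [212 265  10   8  70] [[511.66789028 268.99636855 126.2       ]]
top b [262.17333333 262.64666667] [252 256  20  12 150] [[522.60726004 158.58857525 126.2       ]]
scene g [419.  256.5] [416 256   7   2  10] [[509.58178328 268.98532246 126.2       ]]
scene b [380.25 249.25] [377 248   7   3  12] [[527.59548758 159.11260428 126.2       ]]
bar n 189 [ 548.40011577 -296.37833176] -137.8793805249161 [17.59259124 65.65373056] ((548.1073608398438, -295.5538024902344), (65.79734802246094, 17.75144386291504), 42.571510314941406)
ptr 27 441.962962962963 242.33333333333334 [[ 562.38457121 -286.3254964   104.        ]] [[ 85  86  84  82  80  68  68  71  77  78  80  81  80  80]
 [ 82  80  69  70 112  80  31  34  41  57  77  83  80  71]
 [ 80  70  38  35 107 132  80  27  24  27  53  77  80  79]
 [ 81  61  20  14  44 108 133  81  26  20  28  55  79  84]
 [ 80  45  18  11  11  47 112 133  80  28  21  33  67  82]
 [ 70  33  26  19   8  16  48 112 116  37  15  31  58  80]
 [ 66  27  27  26  23  11   1  40  57  27  23  23  54  79]
 [ 73  33  24  27  24  20   2   1  26  30  21  21  51  79]
 [ 80  47  21  29  26  31  15   5   7  25  30  18  37  68]
 [ 82  61  30  30  25  24  26  26   8  16  27  26  24  37]
 [ 82  78  56  32  23  25  28  25  22   5   2  24  24  44]
 [ 83  81  80  60  34  33  28  30  31  37  31  33  50  77]]
```

Call:
jog_arm(
  commands=[
    [[0.083,0.085,0,0],[0.166,0.17,0,0],[0.25,0.256,0,0],[0.333,0.342,0,0],[0.416,0.427,0,0]],
  ],
  claw=0,
)

```text
time: 0.72
eef_pos: [300.7, 318.2, 210.0]
eef_rot: [-3.115, 0.406, 0.0]
contact_force: [0.8, 0.1, 0.5]
finger_gap: 85.4
grasp_force: 0.0
```

Call:
jog_arm(
  commands=[
    [[0.079,0.095,0,0],[0.158,0.19,0,0],[0.237,0.285,0,0],[0.316,0.38,0,0],[0.395,0.474,0,0]],
  ],
)

```text
time: 1.35
eef_pos: [430.6, 38.4, 210.2]
eef_rot: [-3.115, 0.406, -0.001]
contact_force: [0.8, 0.9, 0.8]
finger_gap: 85.6
grasp_force: 0.0
```

Call:
jog_arm(
  commands=[
    [[0.074,0.096,0,-0.2],[0.149,0.192,0,-0.4],[0.223,0.288,0,-0.6],[0.298,0.384,0,-0.8],[0.372,0.48,0,-1]],
  ],
)

```text
time: 1.98
eef_pos: [548.7, -241.5, 209.7]
eef_rot: [-3.118, -0.381, 0.001]
contact_force: [0.9, 0.6, 0.8]
finger_gap: 85.7
grasp_force: 0.0
```

```bash
python3 -c "
from h import *
to_move((548,-295.6,130),42.3);print(env.read_state()['joints'])"
```

```text
now 1.975 [ 548.7 -241.5  209.7] phi 13.9 tilt [-0.  0. -1.] move [-0.0274  0.1047  0.1595] turn -0.99
[-8.07484719e-02  3.93261364e-02  8.31817243e-02 -1.30499243e-04
 -1.61512441e+00  1.89481181e+00]
```

Call:
jog_arm(
  commands=[
    [[-0.006,0.025,0.03,-0.25],[-0.014,0.055,0.07,-0.5],[-0.02,0.08,0.12,-0.75],[-0.027,0.105,0.16,-0.99],[-0.027,0.105,0.16,-0.99]],
  ],
  claw=0.2,
)

```text
time: 2.6
eef_pos: [546.4, -293.7, 127.6]
eef_rot: [-2.93, -1.125, 0.006]
contact_force: [0.4, 0.5, 0.2]
finger_gap: 68.3
grasp_force: 0.0
```

```bash
python3 -c "
from h import *
to_move((548,-295.6,83),42.3)"
```

```text
now 2.6 [ 546.4 -293.7  127.6] phi 42.0 tilt [-0.005  0.001 -1.   ] move [0.0001 0.0053 0.0892] turn -0.011
```

Call:
jog_arm(
  commands=[
    [[0,0,0.03,0],[0,0.0,0.06,0],[0,0,0.093,0],[0,0,0.093,0]],
  ],
)

```text
time: 3.1
eef_pos: [546.8, -293.0, 81.5]
eef_rot: [-2.93, -1.128, 0.004]
contact_force: [0.3, -0.2, 0.7]
finger_gap: 68.5
grasp_force: 0.0
```

Call:
jog_arm(
  commands=[
    [[0,0,0,0],[0,0,0,0],[0,0,0,0],[0,0,0,0],[0,0,0,0]],
  ],
  claw=1,
)

```text
time: 3.72
eef_pos: [547.8, -293.7, 83.8]
eef_rot: [2.932, 1.129, 0.0]
contact_force: [0.2, -0.3, -0.4]
finger_gap: 0.0
grasp_force: 0.0
```

```bash
python3 -c "
from h import *
to_move((548,-295.6,83),-30.5);print(env.read_state())"
```

```text
now 3.725 [ 547.8 -293.7   83.8] phi 42.1 tilt [ 0. -0. -1.] move [-0.0022  0.0032  0.0017] turn 2.535
{'time': 3.725, 'joints': array([-1.70416754e-01,  1.18298809e-01, -6.27788934e-02,  1.15167022e-04,
       -1.38961176e+00,  2.47631373e+00]), 'joint_vel': array([ 0.00093362,  0.00222489, -0.00170224,  0.0006033 ,  0.00110927,
        0.00057192]), 'effort': array([ 1.95078237e-04, -4.02560270e+01,  3.42422318e+01,  6.83137178e+00,
       -5.08453177e-04, -2.44580278e-04]), 'eef_pos': array([ 547.75220809, -293.69101652,   83.82581099]), 'eef_rot': array([2.93161331e+00, 1.12884568e+00, 5.29695015e-05]), 'contact_force': array([ 0.15580364, -0.3162013 , -0.36692746]), 'ft_torque': array([-0.0568135 , -0.03079792, -0.01611148]), 'grasp_force': 0.0, 'finger_gap': 0.03474725934598437}
```

The fingers closed on nothing, so I'll take another look.

```bash
python3 - <<'E'
from h import *
t=cam('top');s=cam('scene')
a=cv2.resize(t['image'][180:320,330:500],None,fx=3,fy=3,interpolation=cv2.INTER_CUBIC)
b=cv2.resize(s['image'][100:280,180:350],None,fx=2.33,fy=2.33,interpolation=cv2.INTER_CUBIC)
h=max(a.shape[0],b.shape[0]);o=np.zeros((h,800,3),np.uint8);o[:b.shape[0],:b.shape[1]]=b;x=b.shape[1];a=a[:, :800-x];o[:a.shape[0],x:x+a.shape[1]]=a
cv2.imwrite('pics/look2.png',o[:,:,::-1])
E
```

```text
(no output)
```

View pics/look2.png

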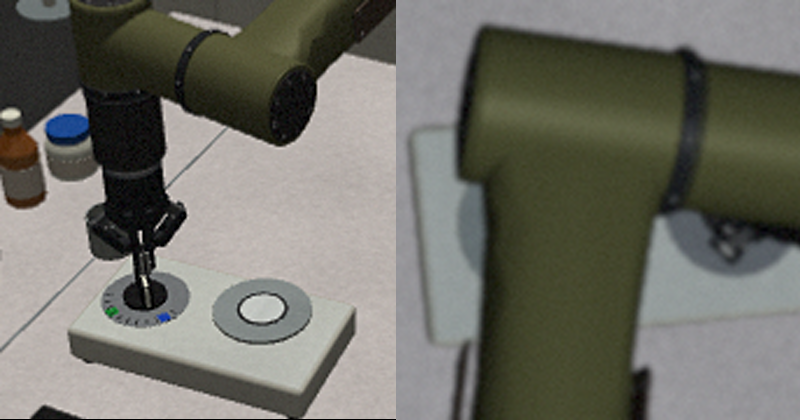

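The scene half of the picture shows the closed fingertips near (145,270), right at the bar. It isn't clear whether they are above it or around it, so I'll check with depth.

```bash
python3 - <<'E'
from h import *
s=load('scene');print(env.read_state()['time'])
v,u=np.mgrid[170:240,215:275];px=np.c_[u.ravel(),v.ravel()]
P=bydepth(s,px).reshape(70,60,3)
for r in range(10,66,2): print(170+r,[(int(x),int(y),int(z)) for x,y,z in P[r,20:36:3]])
b=cv2.resize(s['image'][170:240,205:285],None,fx=8,fy=8,interpolation=cv2.INTER_CUBIC)
cv2.imwrite('pics/look3.png',b[:,:,::-1])
E
```

```text
3.825
180 [(579, -277, 267), (574, -270, 266), (568, -264, 264), (560, -260, 260), (542, -262, 249), (530, -260, 241)]
182 [(578, -279, 259), (577, -270, 261), (565, -267, 254), (564, -258, 256), (551, -257, 248), (535, -257, 238)]
184 [(586, -274, 258), (576, -271, 253), (572, -263, 253), (557, -263, 244), (551, -257, 242), (532, -260, 228)]
186 [(584, -276, 250), (570, -276, 241), (572, -264, 246), (564, -260, 242), (533, -271, 219), (532, -261, 222)]
188 [(585, -277, 243), (582, -269, 243), (569, -267, 236), (542, -276, 216), (537, -269, 215), (531, -262, 213)]
190 [(563, -295, 216), (560, -285, 217), (547, -285, 209), (548, -273, 213), (544, -265, 213), (540, -257, 213)]
192 [(574, -287, 218), (556, -290, 206), (555, -279, 209), (553, -270, 210), (540, -269, 202), (305, -425, 1)]
194 [(571, -290, 208), (560, -288, 202), (548, -286, 195), (555, -269, 205), (545, -266, 199), (521, -272, 181)]
196 [(570, -292, 200), (559, -289, 193), (547, -287, 186), (544, -278, 187), (534, -275, 181), (524, -271, 176)]
198 [(566, -296, 189), (563, -287, 190), (554, -283, 185), (547, -277, 182), (5
[... 1298 characters left out ...]
111), (571, -271, 109), (528, -291, 71), (525, -282, 72)]
224 [(547, -324, 66), (546, -313, 69), (580, -276, 106), (565, -276, 96), (534, -288, 69), (538, -273, 77)]
226 [(566, -311, 76), (558, -305, 72), (576, -280, 94), (574, -270, 96), (547, -279, 73), (548, -267, 78)]
228 [(574, -305, 76), (571, -297, 76), (579, -279, 89), (575, -271, 88), (554, -275, 72), (547, -268, 69)]
230 [(577, -304, 71), (573, -296, 71), (582, -277, 84), (571, -275, 76), (567, -266, 77), (551, -267, 65)]
232 [(577, -305, 63), (578, -293, 67), (578, -282, 71), (564, -281, 61), (561, -271, 62), (556, -264, 61)]
234 [(581, -303, 58), (578, -294, 59), (578, -283, 63), (576, -273, 65), (567, -268, 59), (563, -260, 60)]
```

View pics/look3.png

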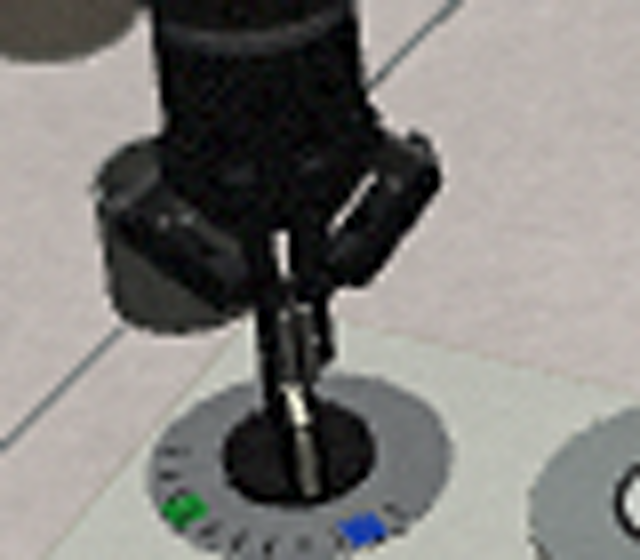

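The picture can't settle it: black fingers sit at the bar, and the tip ends merge with the dark disc. A short turn is harmless and will show whether the dial follows.

Call:
jog_arm(
  commands=[
    [[0,0,0,0.2],[0,0,0,0.4],[0,0,0,0.6],[0,0,0,0.6]],
  ],
)

```text
time: 4.32
eef_pos: [547.7, -293.7, 83.7]
eef_rot: [3.067, 0.68, -0.0]
contact_force: [-0.2, -0.1, -0.4]
finger_gap: 0.4
grasp_force: 0.0
```

```bash
python3 - <<'E'
from h import *
s=cam('scene');st=env.read_state();print(st['ft_torque'],st['contact_force'],st['finger_gap'],st['eef_pos'])
b=cv2.resize(s['image'][180:240,210:280],None,fx=8,fy=8,interpolation=cv2.INTER_CUBIC)
cv2.imwrite('pics/look4.png',np.clip(b[:,:,::-1].astype(float)*1.8+15,0,255))
E
```

```text
[-0.01502364  0.02114427 -0.04471129] [-0.4441799   0.54917949 -0.14956004] 0.16515248501915886 [ 547.73804096 -293.66439241   83.73427772][ WARN:0@0.746] global loadsave.cpp:1063 imwrite_ Unsupported depth image for selected encoder is fallbacked to CV_8U.
```

View pics/look4.png

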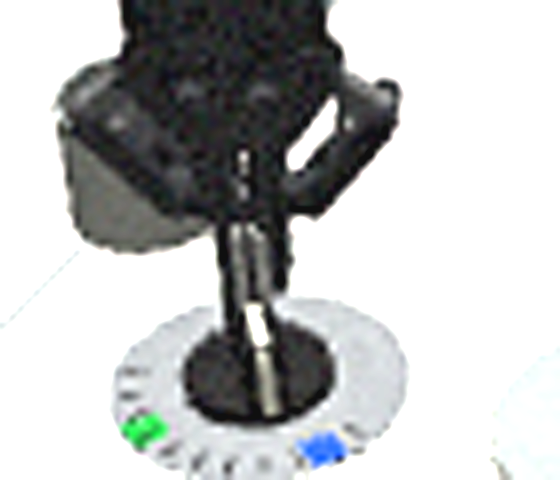

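The pointer hasn't moved, and the gripper looks the same as before even though the state reports a turn. I'll compare the two pictures numerically and check the joints.

```bash
python3 - <<'E'
from h import *
a=cv2.resize(cv2.imread('pics/look3.png'),(80,70),interpolation=cv2.INTER_AREA).astype(int)
s=load('scene');b=s['image'][170:240,205:285,::-1].astype(int)
d=np.abs(a-b).max(2);print(d.mean(),(d>30).sum())
for r in range(0,66,4): print(''.join('#' if x>30 else '.' for x in d[r]))
st=env.read_state();print(st['joints'],st['time'])
# gripper darkness per row: fingers extents at rows
g=b.mean(2)
for r in range(30,60,2): print(170+r,' '.join('%3d'%x for x in g[r,24:50]))
E
```

```text
7.522321428571429 203
................................................................................
................................................................................
................................................................................
................................................................................
....................#...........................#..##...........................
...................#.............................###............................
..............##............................###.......#.........................
...............#....#...##................###......##...........................
...................#..............##............##..............................
.........................................#####..................................
...............................#..##............................................
....................................##.#.#......................................
....................................#...........................................
.........................
[... 1323 characters left out ...]
  44  56  47  60 156 152 172 168 188 186 183 184 186
218 181 185 190 188 150 109 109 117 121   0  18  80 174 127  15 123 121 116 109 113 111 112 113 112 110 127
220 147 108 104 109 107 112 117 118 122  29  15  17 174 225  13  13  49  48  96 119 120 116 109 112 111 116
222 113 113 115 116 112 117  66  15  22  29  14  11  82 236 122  18  21  24  15  21  23  70 114 118 114 111
224 111 113 109 116  70  20  16  15  19  29   7  12   0 120  77   0  20  20  26  25  23  25  69 115 111 115
226 116 113 114  84  19  23  20  27  29  22  25  17   0  62  82  22   5  19  24  23  28  15  33 120 114 113
228 117 113 114 119   8  20  27  29  24  27  20  12   0  41  83  41   6  27  27  26  23   5  58 120 113 116
```

```bash
python3 - <<'E'
from h import *
s=load('scene')
for r0 in range(206,218,2):
    px=[(u,v) for v in(r0,r0+1) for u in range(238,246)]
    P=bydepth(s,px);P=P[P[:,2]>80];print(r0,len(P),np.median(P,0).round(1))
# ray of tip bottom at axis position
p=np.array(s['position']);d=rays(s,[(245,217)])[0]
for y in (-294,): 
    k=(548-p[0])/d[0];print('x=548:',p+k*d);k=(-294-p[1])/d[1];print('y=-294:',p+k*d)
# bar top front
for q in [(242,219),(244,222)]: print(onplane(s,q,104))
E
```

```text
206 16 [ 553.4 -283.6  150.4]
208 16 [ 553.4 -286.5  143.5]
210 16 [ 554.4 -286.8  135.2]
212 16 [ 554.2 -288.9  128. ]
214 16 [ 556.1 -289.3  120.9]
216 13 [ 554.2 -291.6  110.9]
x=548: [ 548.         -282.4005025   108.84447711]
y=-294: [ 532.20831216 -294.           93.79090247]
[[ 555.44110896 -289.1740997   104.        ]]
[[ 565.46190974 -275.67900844  104.        ]]
```

The fingertips are at the right xy, but the closed tips hover at about z 106, just over the bar. The hand therefore stands about 30 mm higher than the reported TCP implies. I'll open, turn back, go 24 mm lower and close again.

Call:
jog_arm(
  commands=[
    [[0,0,0,-0.2],[0,0,0,-0.4],[0,0,0,-0.6],[0,0,0,-0.6],[0,0,0,-0.6]],
  ],
  claw=0.4,
)

```text
time: 5.0
eef_pos: [547.8, -293.6, 83.7]
eef_rot: [2.932, 1.127, -0.0]
contact_force: [-0.1, -0.0, 0.7]
finger_gap: 50.9
grasp_force: 0.0
```

Call:
jog_arm(
  commands=[
    [[0,0,0.012,0],[0,0,0.024,0],[0,0,0.036,0],[0,0,0.048,0],[0,0,0.048,0]],
  ],
)

```text
time: 5.62
eef_pos: [547.4, -293.5, 58.9]
eef_rot: [-2.931, -1.129, 0.002]
contact_force: [0.5, 0.0, -0.1]
finger_gap: 51.4
grasp_force: 0.0
```

Call:
jog_arm(
  commands=[
    [[0,0,0,0],[0,0,0,0],[0,0,0,0],[0,0,0,0],[0,0,0,0]],
  ],
  claw=1,
)

```text
time: 6.25
eef_pos: [550.7, -296.5, 60.9]
eef_rot: [2.925, 1.125, 0.008]
contact_force: [11.8, -14.0, -7.0]
finger_gap: 14.9
grasp_force: 60.3
```

Gripped, at a gap of 15 mm. I'll take up the 4 mm sideways offset and then turn.

Call:
jog_arm(
  commands=[
    [[0,0.004,0,0],[0,0.008,0,0],[0,0.008,0,0.2],[0,0.008,0,0.4],[0,0.008,0,0.6]],
  ],
)

```text
time: 6.88
eef_pos: [550.8, -296.7, 60.8]
eef_rot: [3.068, 0.674, 0.002]
contact_force: [0.8, -0.0, 3.9]
finger_gap: 14.9
grasp_force: 61.8
```

Call:
jog_arm(
  commands=[
    [[0,0,0,0.2],[0,0,0,0.4],[0,0,0,0.6],[0,0,0,0.8],[0,0,0,1.0]],
  ],
)

```text
time: 7.5
eef_pos: [551.0, -296.7, 60.9]
eef_rot: [3.139, -0.106, 0.003]
contact_force: [0.3, -1.6, 3.0]
finger_gap: 14.8
grasp_force: 61.7
```

```bash
python3 - <<'E'
from h import *
to_move((550.5,-296.5,60.9),-30.5);st=env.read_state();print(st['ft_torque'],st['contact_force'],st['grasp_force'],st['joints'])
E
```

```text
now 7.5 [ 551.  -296.7   60.9] phi -3.9 tilt [ 0.002 -0.001 -1.   ] move [-0.001  -0.0003 -0.0001] turn 0.929
[ 0.22637415 -0.18432286  0.04754712] [ 0.27626532 -1.58684289  3.0046892 ] 61.745699644088745 [-1.74376356e-01  1.39384430e-01 -8.22841511e-02  3.07154077e-04
 -1.34736516e+00  1.67732643e+00]
```

Call:
jog_arm(
  commands=[
    [[0,0,0,0.25],[0,0,0,0.5],[0,0,0,0.72],[0,0,0,0.93],[0,0,0,0.93]],
  ],
)

```text
time: 8.12
eef_pos: [551.1, -296.8, 60.8]
eef_rot: [3.032, -0.821, 0.003]
contact_force: [0.9, -0.8, 4.4]
finger_gap: 14.8
grasp_force: 61.8
```

Call:
jog_arm(
  commands=[
    [[0,0,0,0],[0,0,0,0],[0,0,0,0],[0,0,0,0]],
  ],
  claw=0.4,
)

```text
time: 8.62
eef_pos: [550.3, -296.6, 59.5]
eef_rot: [3.032, -0.822, -0.001]
contact_force: [0.4, -0.2, -0.3]
finger_gap: 51.3
grasp_force: 0.0
```

Call:
jog_arm(
  commands=[
    [[0,0,-0.03,0],[0,0,-0.08,0],[0,0,-0.15,0],[0,0,-0.25,0],[-0.05,0,-0.32,0]],
  ],
)

```text
time: 9.25
eef_pos: [529.2, -284.5, 222.9]
eef_rot: [3.031, -0.823, 0.004]
contact_force: [-0.2, 0.7, 0.8]
finger_gap: 51.2
grasp_force: 0.0
```

Call:
jog_arm(
  commands=[
    [[0,-0.1,0,0],[0,-0.2,0,0],[0,-0.3,0,0],[0,-0.4,0,0],[0,-0.5,0,0]],
  ],
)

```text
time: 9.88
eef_pos: [655.9, -66.9, 221.4]
eef_rot: [-3.032, 0.822, -0.003]
contact_force: [0.6, -0.5, -0.1]
finger_gap: 51.2
grasp_force: 0.0
```

```bash
python3 - <<'E'
from h import *
s=cam('scene');t=cam('top')
b=cv2.resize(s['image'][190:260,200:280],None,fx=5,fy=5,interpolation=cv2.INTER_CUBIC)
a=cv2.resize(t['image'][210:280,400:480],None,fx=5,fy=5,interpolation=cv2.INTER_CUBIC)
cv2.imwrite('pics/look5.png',np.hstack([b,a])[:,:,::-1])
to_move((519.2,270.4,200),9.3)
E
```

```text
now 9.975 [656.6 -64.2 219.4] phi -30.1 tilt [-0.001  0.    -1.   ] move [-0.5733 -0.441   0.0393] turn -1.376
```

View pics/look5.png

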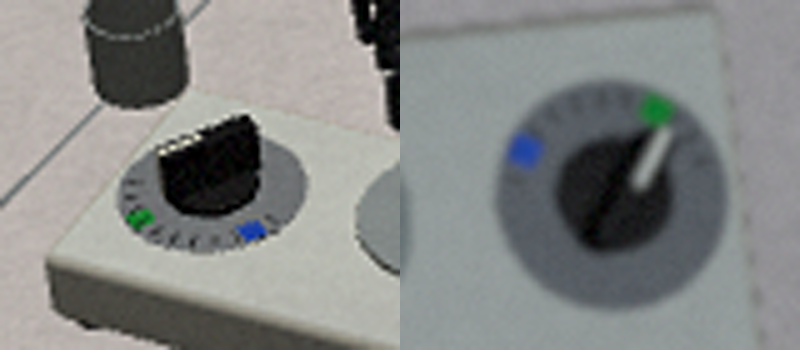

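The pointer now stands at the green mark: pointer end at about (660,135) and mark at (655,110) in the top crop. I'll confirm the angle in numbers while moving to the rack.

Call:
jog_arm(
  commands=[
    [[-0.08,-0.062,0,0],[-0.16,-0.124,0,0],[-0.24,-0.186,0,0],[-0.32,-0.248,0,0],[-0.4,-0.31,0,0]],
  ],
  claw=0,
)

```text
time: 10.6
eef_pos: [560.3, 167.6, 221.2]
eef_rot: [-3.031, 0.823, -0.002]
contact_force: [0.8, 0.7, -0.2]
finger_gap: 85.5
grasp_force: 0.0
```

Call:
jog_arm(
  commands=[
    [[-0.06,-0.045,0,-0.2],[-0.12,-0.09,0,-0.4],[-0.17,-0.13,0,-0.6],[-0.17,-0.13,0,-0.7]],
  ],
)

```text
time: 11.1
eef_pos: [519.7, 267.1, 220.8]
eef_rot: [-3.129, 0.275, -0.001]
contact_force: [0.3, 0.1, -0.3]
finger_gap: 85.4
grasp_force: 0.0
```

```bash
python3 - <<'E'
from h import *
to_move((520,270,140),9.3)
t=load('top');v,u=np.mgrid[0:480,0:640];P=bydepth(t,np.c_[u.ravel(),v.ravel()]).reshape(480,640,3)
ok=(P[...,2]>94)&(P[...,2]<115);ok[:,:425]=0;ok[:,465:]=0;ok[:225]=0;ok[270:]=0
v,u=np.nonzero(ok);print('bar',cv2.minAreaRect(onplane(t,np.c_[u,v],104)[:,:2].astype(np.float32)))
E
```

```text
now 11.1 [519.7 267.1 220.8] phi -10.0 tilt [ 0.001  0.001 -1.   ] move [-0.0006 -0.0056  0.1616] turn -0.675
bar ((549.53857421875, -296.42596435546875), (17.535829544067383, 66.40776824951172), 60.84312057495117)
```

Dial angle comes out at about 1.89 rad, on the mark. Now I'll descend onto the stem.

Call:
jog_arm(
  commands=[
    [[0,-0.005,0.05,-0.2],[0,-0.006,0.1,-0.4],[0,-0.006,0.16,-0.6],[0,-0.006,0.2,-0.675],[0,-0.006,0.24,-0.675]],
  ],
)

```text
time: 11.72
eef_pos: [521.4, 268.6, 99.8]
eef_rot: [-3.132, -0.246, -0.002]
contact_force: [-0.4, 0.6, 0.1]
finger_gap: 85.4
grasp_force: 0.0
```

```bash
python3 - <<'E'
from h import *
to_move((520,270,75),9.3)
s=cam('scene');b=cv2.resize(s['image'][190:330,340:480],None,fx=4,fy=4,interpolation=cv2.INTER_CUBIC)
cv2.imwrite('pics/look6.png',b[:,:,::-1])
E
```

```text
now 11.725 [521.4 268.6  99.8] phi 9.0 tilt [ 0.001  0.001 -1.   ] move [-0.0024 -0.0033  0.0496] turn -0.012
```

View pics/look6.png

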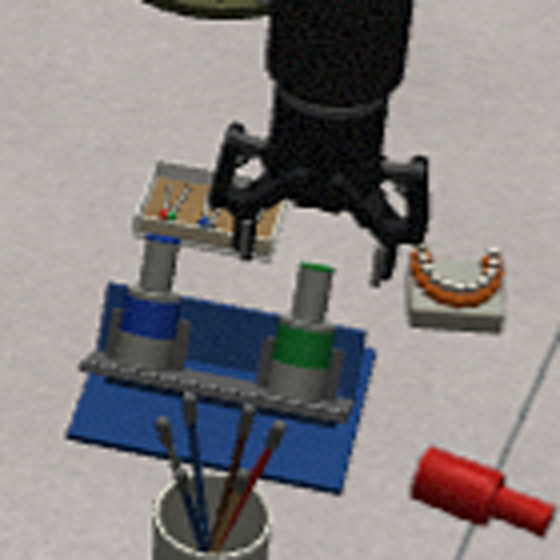

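The picture shows the open tips at about (402,254) and (434,261), straddling the green-topped stem at (419,257). That gives a tip height of about TCP + 21 mm when closed, matching the dial finding. I'll go down 25 mm and close.

Call:
jog_arm(
  commands=[
    [[-0.002,-0.003,0.02,0],[-0.002,-0.003,0.04,0],[-0.002,-0.003,0.05,0],[-0.002,-0.003,0.05,0]],
  ],
)

```text
time: 12.28
eef_pos: [519.7, 269.8, 74.5]
eef_rot: [3.131, 0.247, -0.0]
contact_force: [0.4, 0.2, 0.1]
finger_gap: 85.4
grasp_force: 0.0
```

Call:
jog_arm(
  commands=[
    [[0,0,0,0],[0,0,0,0],[0,0,0,0],[0,0,0,0],[0,0,0,0]],
  ],
  claw=1,
)

```text
time: 12.9
eef_pos: [519.8, 270.6, 75.1]
eef_rot: [-3.131, -0.248, -0.001]
contact_force: [-0.8, 3.0, 1.7]
finger_gap: 22.3
grasp_force: 58.8
```

```bash
python3 - <<'E'
from h import *
st=env.read_state();print(st['time'],st['eef_pos'],st['finger_gap'],st['contact_force'],st['ft_torque'],st['grasp_force']);to_move((520,270,75),9.3)
E
```

```text
12.9 [519.82930848 270.58616168  75.08013036] 22.286326382078318 [-0.79991124  3.01789939  1.69435975] [1.04721901 0.4011816  0.03580669] 58.807371854782104
now 12.9 [519.8 270.6  75.1] phi 9.1 tilt [ 0.001  0.001 -1.   ] move [0.0002 0.0012 0.0002] turn -0.008
```

Call:
jog_arm(
  commands=[
    [[-0.011,0,-0.016,0],[-0.028,0,-0.04,0],[-0.045,0,-0.064,0],[-0.063,0,-0.09,0],[-0.08,0,-0.115,0]],
  ],
)

```text
time: 13.52
eef_pos: [479.2, 262.9, 131.9]
eef_rot: [3.13, 0.247, -0.003]
contact_force: [-0.3, 1.1, -5.5]
finger_gap: 22.5
grasp_force: 59.1
```

Call:
jog_arm(
  commands=[
    [[-0.015,0,-0.03,0],[-0.03,0,-0.07,0],[-0.03,0,-0.11,0],[-0.03,0,-0.15,0],[-0.03,0,-0.15,0]],
  ],
)

```text
time: 14.15
eef_pos: [466.3, 261.7, 209.6]
eef_rot: [-3.13, -0.247, -0.005]
contact_force: [0.2, 0.2, -4.9]
finger_gap: 22.5
grasp_force: 59.2
```

```bash
python3 - <<'E'
from h import *
st=env.read_state();print(st['ft_torque'],st['contact_force'],st['finger_gap'])
to_move((400,60,200),9.3)
s=cam('scene');b=cv2.resize(s['image'][130:290,340:480],None,fx=3.5,fy=3.5,interpolation=cv2.INTER_CUBIC)
cv2.imwrite('pics/look7.png',b[:,:,::-1])
E
```

```text
[ 0.0011946   0.1003912  -0.00670779] [ 0.22470286  0.2497186  -4.88572567] 22.52530570828163
now 14.15 [466.3 261.7 209.6] phi 9.0 tilt [ 0.003  0.002 -1.   ] move [-0.1944  0.3777  0.0179] turn -0.01
```

View pics/look7.png

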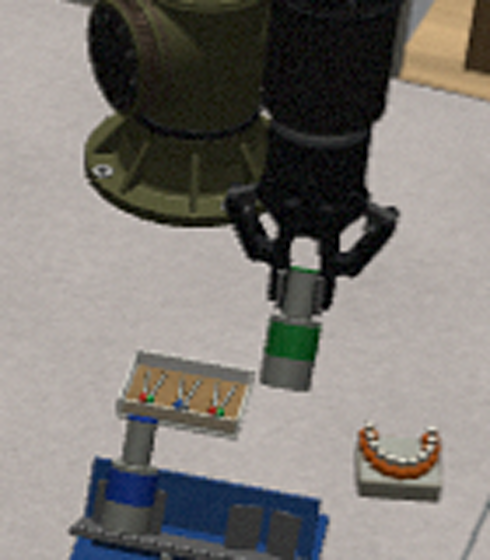

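The weight is held and still leans, foot towards +x; the wrist moment of 0.10 N m agrees. The jog can't tilt the tool, so I'll right the weight by pushing its foot against the fixed housing's vertical −x side, and use the wrist moment as a tilt gauge.

Call:
jog_arm(
  commands=[
    [[-0.02,0.04,0,0],[-0.06,0.13,0,0],[-0.11,0.23,0,0],[-0.16,0.34,0,0],[-0.2,0.43,0,0.05]],
  ],
)

```text
time: 14.82
eef_pos: [399.3, 31.4, 206.3]
eef_rot: [3.134, 0.208, -0.001]
contact_force: [0.3, -0.5, -5.3]
finger_gap: 22.1
grasp_force: 59.5
```

Call:
jog_arm(
  commands=[
    [[-0.03,0.09,0,0.1],[-0.05,0.17,0,0.13],[-0.06,0.25,0,0.13],[-0.06,0.31,0,0.13],[-0.06,0.35,0,0.13]],
  ],
)

```text
time: 15.45
eef_pos: [393.3, -145.5, 206.0]
eef_rot: [-3.14, -0.104, 0.003]
contact_force: [-0.5, 0.3, -6.2]
finger_gap: 22.4
grasp_force: 59.5
```

```bash
python3 - <<'E'
from h import *
to_move((367,-150,48),4);st=env.read_state();print(st['ft_torque'],st['contact_force'])
E
```

```text
now 15.45 [ 393.3 -145.5  206. ] phi 3.8 tilt [-0.002  0.    -1.   ] move [-0.0525  0.0055  0.3162] turn -0.007
[ 0.05746361  0.10851392 -0.0121705 ] [-0.54646433  0.32072812 -6.19999923]
```

Call:
jog_arm(
  commands=[
    [[-0.02,0,0.05,0],[-0.052,0.004,0.12,0],[-0.052,0.004,0.2,0],[-0.052,0.004,0.27,0],[-0.052,0.004,0.3,0]],
  ],
)

```text
time: 16.08
eef_pos: [366.3, -147.9, 54.2]
eef_rot: [-3.139, -0.106, 0.007]
contact_force: [-0.1, -0.9, -5.2]
finger_gap: 22.4
grasp_force: 59.6
```

Call:
jog_arm(
  commands=[
    [[0,0,0.008,0],[0,0,0.016,0],[0,0,0.016,0]],
  ],
)

```text
time: 16.45
eef_pos: [368.6, -148.0, 50.0]
eef_rot: [3.14, 0.106, 0.002]
contact_force: [0.6, 0.5, -4.4]
finger_gap: 22.7
grasp_force: 59.6
```

Call:
jog_arm(
  commands=[
    [[0.008,0,0,0],[0.016,0,0,0],[0.024,0,0,0],[0.032,0,0,0],[0.04,0,0,0]],
  ],
)

```text
time: 17.08
eef_pos: [385.7, -147.1, 49.0]
eef_rot: [3.139, 0.106, -0.01]
contact_force: [-16.5, 2.2, 4.5]
finger_gap: 22.5
grasp_force: 60.8
```

```bash
python3 - <<'E'
from h import *
to_move((424,-150,48),4);st=env.read_state();print(st['ft_torque'],st['contact_force'])
E
```

```text
now 17.075 [ 385.7 -147.1   49. ] phi 3.9 tilt [-0.007 -0.001 -1.   ] move [0.076  0.0109 0.0016] turn -0.005
[0.36192284 5.89536737 0.1775894 ] [-16.48897345   2.23402515   4.47959756]
```

The foot touched the wall at the expected place, with 16 N. I'll keep pushing gently.

Call:
jog_arm(
  commands=[
    [[0.004,0,0,0],[0.008,0,0,0],[0.012,0,0,0],[0.016,0,0,0],[0.02,0,0,0]],
  ],
)

```text
time: 17.7
eef_pos: [394.5, -146.9, 48.0]
eef_rot: [3.138, 0.105, -0.015]
contact_force: [-13.4, -1.8, -0.7]
finger_gap: 22.6
grasp_force: 61.1
```

Call:
jog_arm(
  commands=[
    [[0.004,0,0,0],[0.008,0,0,0],[0.012,0,0,0],[0.016,0,0,0],[0.02,0,0,0]],
  ],
)

```text
time: 18.32
eef_pos: [405.4, -145.9, 48.2]
eef_rot: [3.139, 0.105, -0.011]
contact_force: [-5.7, -2.8, -4.4]
finger_gap: 22.9
grasp_force: 61.6
```

It's rotating with little force. I'll carry on towards flush at about x = 424.

Call:
jog_arm(
  commands=[
    [[0.004,0,0,0],[0.008,0,0,0],[0.012,0,0,0],[0.016,0,0,0],[0.02,0,0,0]],
  ],
)

```text
time: 18.95
eef_pos: [415.4, -145.2, 48.3]
eef_rot: [3.139, 0.105, -0.011]
contact_force: [-9.4, 0.2, -2.5]
finger_gap: 22.2
grasp_force: 63.1
```

Call:
jog_arm(
  commands=[
    [[0.003,0,0,0],[0.006,0,0,0],[0.008,0,0,0],[0.01,0,0,0],[0.01,0,0,0]],
  ],
)

```text
time: 19.58
eef_pos: [420.2, -145.0, 48.3]
eef_rot: [3.139, 0.105, -0.012]
contact_force: [-8.8, -0.7, -2.1]
finger_gap: 22.5
grasp_force: 63.8
```

Call:
jog_arm(
  commands=[
    [[0.002,0,0,0],[0.004,0,0,0],[0.005,0,0,0],[0.005,0,0,0]],
  ],
)

```text
time: 20.08
eef_pos: [422.3, -144.9, 48.4]
eef_rot: [3.139, 0.105, -0.013]
contact_force: [-11.2, -0.9, 0.2]
finger_gap: 22.5
grasp_force: 64.2
```

Call:
jog_arm(
  commands=[
    [[0.002,0,0,0],[0.004,0,0,0],[0.005,0,0,0],[0.005,0,0,0]],
  ],
)

```text
time: 20.58
eef_pos: [425.6, -144.6, 48.4]
eef_rot: [3.139, 0.105, -0.01]
contact_force: [-8.0, -0.1, -1.6]
finger_gap: 22.2
grasp_force: 64.5
```

Call:
jog_arm(
  commands=[
    [[0.002,0,0,0],[0.004,0,0,0],[0.004,0,0,0]],
  ],
)

```text
time: 20.95
eef_pos: [427.6, -144.5, 48.5]
eef_rot: [3.139, 0.105, -0.01]
contact_force: [-8.6, 0.1, -1.2]
finger_gap: 22.4
grasp_force: 64.9
```

Call:
jog_arm(
  commands=[
    [[0.002,0,0,0],[0.004,0,0,0],[0.004,0,0,0]],
  ],
)

```text
time: 21.32
eef_pos: [429.5, -144.4, 48.6]
eef_rot: [3.139, 0.105, -0.01]
contact_force: [-9.4, -1.1, -0.8]
finger_gap: 22.4
grasp_force: 65.3
```

Call:
jog_arm(
  commands=[
    [[-0.01,0,0,0],[-0.03,0,0,0],[-0.05,0,0,0],[-0.05,0,-0.01,0],[-0.05,0,-0.02,0]],
  ],
)

```text
time: 21.95
eef_pos: [407.4, -145.3, 60.1]
eef_rot: [3.14, 0.107, 0.002]
contact_force: [-0.1, -0.8, -5.0]
finger_gap: 22.4
grasp_force: 64.8
```

Call:
jog_arm(
  commands=[
    [[0,0,-0.05,0],[0,0,-0.12,0],[0,0,-0.19,0],[0,0,-0.26,0],[0,0,-0.26,0]],
  ],
)

```text
time: 22.58
eef_pos: [408.7, -145.6, 192.7]
eef_rot: [3.139, 0.106, 0.01]
contact_force: [0.5, 0.2, -5.9]
finger_gap: 22.2
grasp_force: 65.2
```

```bash
python3 - <<'E'
from h import *
T=[]
for i in range(8):
    s=cam('scene');st=env.read_state();T.append(np.r_[st['ft_torque'],st['contact_force']])
print(np.mean(T,0).round(4),np.std(T,0).round(3));to_move((535.3,-120.5,230),4)
hsv=cv2.cvtColor(s['image'],cv2.COLOR_RGB2HSV);m=cv2.inRange(hsv,(45,100,30),(80,255,255))
n,l,S,c=cv2.connectedComponentsWithStats(m)
for i in range(1,n):
    if S[i,4]>4: print(S[i],c[i])
b=cv2.resize(s['image'][120:260,240:400],None,fx=5,fy=4.2,interpolation=cv2.INTER_CUBIC)
cv2.imwrite('pics/look8.png',b[:,:,::-1])
E
```

```text
[ 4.7000e-03 -2.5400e-02  8.8000e-03  3.9900e-02  1.0000e-01 -5.7533e+00] [0.027 0.045 0.02  0.42  0.483 0.538]
now 22.975 [ 406.7 -145.3  188.4] phi 3.9 tilt [-0.001 -0.    -1.   ] move [ 0.2599 -0.0321 -0.0836] turn -0.004
[301 164   6   4  22] [303.72727273 165.5       ]
[300 179  12  10  89] [305.5505618  184.12359551]
[225 232   6   4  17] [227.64705882 233.29411765]
[304 296   4   6   6] [305.83333333 298.5       ]
[307 303   2   7   7] [307.57142857 306.        ]
[263 304   2   6   7] [263.71428571 306.57142857]
[274 310  19  12  60] [282.48333333 316.25      ]
[292 316   9   5  14] [295.5        317.35714286]
[283 319   8   3  14] [286.71428571 320.07142857]
[535 336  22  16 273] [545.17948718 343.38461538]
[319 354  28  30 480] [331.98333333 368.925     ]
[392 387  17  15  66] [399.89393939 394.04545455]
[400 386  35  33 442] [417.96606335 403.56561086]
```

```bash
python3 - <<'E'
from h import *
D=[];T=[]
for i in range(10):
    s=env.camera('scene');D.append(s['depth']);st=env.read_state();T.append(np.r_[st['ft_torque'],st['contact_force'][2]])
s['depth']=np.nanmean(np.where(np.array(D)>0,D,np.nan),0)
print(np.mean(T,0).round(4),st['eef_pos'])
g=s['image'].mean(2)
for v in range(160,200):
    uc=303.7+(v-165.5)*(305.55-303.7)/(184.1-165.5)
    us=[int(round(uc))+k for k in(-1,0,1)]
    P=bydepth(s,[(u,v) for u in us]).mean(0);print(v,P.round(1),s['image'][v,us[1]],g[v,294:318].astype(int))
E
```

```text
[-3.0000e-04 -2.5200e-02 -3.8000e-03 -5.0019e+00] [ 406.97622911 -145.31633639  189.24782463]
160 [  42.5 -352.5    1.4] [187 179 173] [ 35  10  11   3  17  16  19   0 180 179 140  31  12  16   8  10   6  11
   3 180 184 142  33   8]
161 [  47.7 -349.8    0.8] [182 175 170] [  8  17   3  15  12  25  29   3 180 175 183  46   8  21   9   7  21   3
   0 133 181  67  17  11]
162 [  55.3 -345.7    1.9] [185 176 172] [ 17  22   1   7  18  18  17  46 177 177 183 106  23   8   7   3  24  23
  16  64  53  11  10  10]
163 [  63.1 -341.6    3.2] [149 163 143] [ 23   2   4  22   4  15   1  90 145 151 122 126  29  13   9  13  26  34
  36  29   2   7   9   8]
164 [ 393.7 -152.4  247.3] [ 15 121  38] [102  25  16  17   4   3   9  27  42  57  58  66  20  12  20  12  24  26
  30  15  16   5   8   1]
165 [ 398.9 -149.7  247.5] [ 31 125  50] [180 105  22   7  13  11  27  48  68  69  68  68  43  15  11   0   6  15
   8  10  10  12   5  54]
166 [ 403.9 -147.   247.7] [ 31 127  52] [177 188  36   5  89  63  19  36  64  70  70  71  38  19  12   7  20  10
   4   3  15   1  47 181]
167 [ 409.8 -143.9  248.5]
[... 3864 characters left out ...]
 175 174 174 179 177 179 179 181 181 183 184 185 183 177 181 177 177
 180 177 171 172 174 173]
196 [ 240.5 -231.7    2. ] [182 174 171] [179 178 177 176 179 182 174 176 176 175 178 179 174 175 177 177 179 178
 176 176 175 174 174 176]
197 [ 244.5 -229.6    0.9] [182 174 171] [174 177 178 178 176 175 176 178 181 180 177 177 173 175 177 178 175 176
 179 174 177 174 173 175]
198 [ 251.4 -226.     2.3] [185 178 173] [177 177 178 178 175 177 177 181 179 178 178 177 185 178 178 177 179 172
 177 174 172 171 174 175]
199 [ 255.4 -223.9    1.3] [185 177 172] [178 180 179 181 176 176 180 181 178 179 179 180 177 178 176 174 172 174
 177 176 171 170 177 176]<stdin>:5: RuntimeWarning: Mean of empty slice
```

View pics/look8.png

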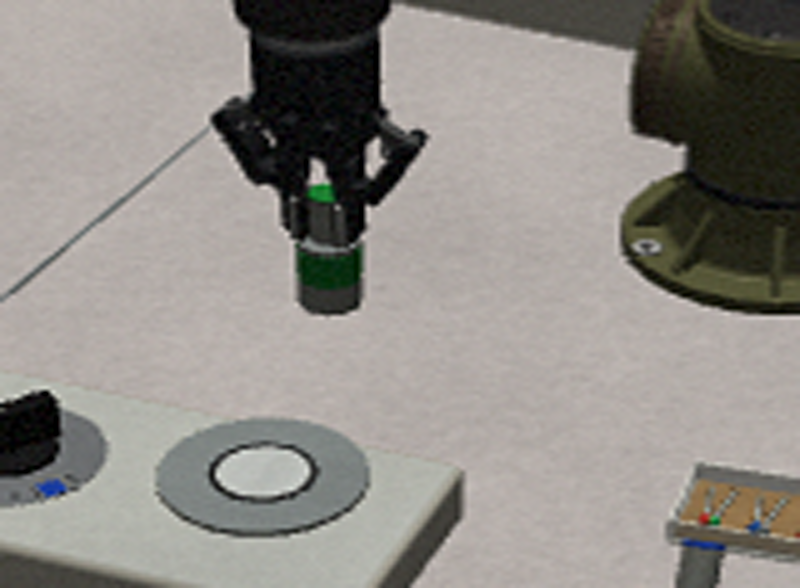

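The picture shows the weight hanging upright: top at (304,165), foot at about (305,193). The averaged depth puts its axis within about 2° of vertical. Next, the pan centre in the same camera.

```bash
python3 - <<'E'
from h import *
s=env.camera('scene');g=cv2.cvtColor(s['image'],cv2.COLOR_RGB2GRAY)
m=((g>145)).astype(np.uint8);m[:, :262]=0;m[:,325:]=0;m[:212]=0;m[255:]=0
n,l,S,c=cv2.connectedComponentsWithStats(m,connectivity=4);i=l[232,293];print(S[i],c[i])
cs,_=cv2.findContours((l==i).astype(np.uint8),0,1);q=onplane(s,cs[0][:,0,:],95)[:,:2].astype(np.float32);print('disc',cv2.minEnclosingCircle(q),q.mean(0),onplane(s,c[i],95))
ax=[303.7,165.5]
print('top centre of weight',onplane(s,ax,248))
to_move((535.3+6,-120.5+1.5,190),4)
E
```

```text
[283 226  19  12 173] [292.13294798 231.86705202]
disc ((533.9143676757812, -125.73829650878906), 28.43251609802246) [ 534.4909  -125.26917] [[ 534.35969961 -125.05874396   95.        ]]
top centre of weight [[ 402.32462091 -148.85731934  248.        ]]
now 23.525 [ 407.  -145.3  189.2] phi 3.9 tilt [ 0. -0. -1.] move [ 0.2716 -0.0343 -0.0015] turn -0.004
```

Call:
jog_arm(
  commands=[
    [[0.03,-0.003,0,0],[0.09,-0.008,0,0],[0.17,-0.016,0,0],[0.24,-0.023,0,0],[0.268,-0.025,0,0]],
  ],
)

```text
time: 24.15
eef_pos: [540.9, -123.4, 188.0]
eef_rot: [3.14, 0.107, -0.003]
contact_force: [-0.7, 0.3, -5.7]
finger_gap: 22.3
grasp_force: 64.7
```

Call:
jog_arm(
  commands=[
    [[0,0,0.02,0],[0,0,0.05,0],[0,0,0.08,0],[0,0,0.096,0],[0,0,0.1,0]],
  ],
)

```text
time: 24.78
eef_pos: [539.3, -123.9, 138.6]
eef_rot: [3.14, 0.106, -0.001]
contact_force: [0.6, -0.4, -5.3]
finger_gap: 22.3
grasp_force: 64.9
```

```bash
python3 - <<'E'
from h import *
D=[]
for i in range(8):
    s=env.camera('scene');D.append(s['depth'])
s['depth']=np.nanmean(np.where(np.array(D)>0,D,np.nan),0);np.savez('scene.npz',**s)
st=env.read_state();print(st['time'],st['eef_pos'],st['contact_force'])
hsv=cv2.cvtColor(s['image'],cv2.COLOR_RGB2HSV);m=cv2.inRange(hsv,(45,100,30),(80,255,255));m[:, :262]=0;m[:,330:]=0;m[260:]=0
n,l,S,c=cv2.connectedComponentsWithStats(m)
for i in range(1,n):
    if S[i,4]>4: print(S[i],c[i])
i=1+np.argmax(S[1:,4]);uc=int(round(c[i][0]))
for v in range(int(c[i][1])-4,int(c[i][1])+16): print(v,bydepth(s,[(uc+k,v) for k in(-1,0,1)]).mean(0).round(1),s['image'][v,uc],s['image'][v,uc-14:uc+16].mean(1).astype(int))
E
```

```text
25.175 [ 540.0216699  -123.75914636  139.61038325] [ 0.07344629  0.79353123 -5.89401065]
[287 202   6   6  25] [289.76 204.56]
[285 218  14  10  96] [291.91666667 222.90625   ]
218 [ 545.9 -115.6  159.7] [138 144 144] [182 183 173 169 178 180 195  58  41  78 123 134 137 136 142 143  86  69
  52  26  52 180 184 178 177 182 182 176 178 179]
219 [ 548.7 -114.1  158.4] [53 51 51] [184 183 182 180 183 185 188  52  23  39  46  49  52  74  51  49  48  58
  42  16  55 189 192 188 186 180 179 175 177 178]
220 [ 549.1 -114.1  155. ] [28 44 33] [182 184 185 184 187 187 180  51  22  17  29  34  33  32  35  40  35  18
  19  25  44 139 149 145 170 184 182 176 176 179]
221 [ 550.8 -113.3  152.7] [ 6 45 12] [186 185 187 189 165 136 139  39  18  26  22  21  27  29  21  21  20  27
  15  21  39 135 134 134 134 137 147 169 181 183]
222 [ 551.2 -113.2  149.3] [ 0 39 12] [189 156 160 131 130 130 139  61  28  25  14  27  23  24  17  24  20  18
  20  16  42 136 135 132 131 134 131 134 147 167]
223 [ 550.8 -113.7  145.1] [ 8 43 13] [163 130 133 127 127 130 139  57  27  24  26  27  21  34  21  21  28  25
  19
[... 1657 characters left out ...]
34 [ 546.5 -118.7   97.9] [189 193 188] [135 134 137 139  27 107 199 196 193 195 197 195 191 191 190 189 193 194
 192 195 196 195 204  85  33 128 130 128 128 132]
235 [ 551.1 -116.2   98.3] [188 192 186] [133 137 135 141  78  18 168 198 197 194 193 192 189 187 188 190 189 193
 194 191 195 201 126  30  97 131 130 126 130 127]
236 [ 555.9 -113.5   99. ] [187 192 185] [134 134 133 135 139  48  24 154 202 199 191 189 187 189 188 187 190 196
 197 201 205 121  28  56 126 129 130 129 127 126]
237 [ 560.  -111.3   99. ] [193 199 194] [131 132 133 135 137 139  78  30  64 153 198 197 195 195 195 196 200 204
 145 115  44  66 125 126 128 129 126 128 129 131]<stdin>:5: RuntimeWarning: Mean of empty slice
```

It's centred: weight axis (534,-124) against pan (534,-125), with the foot about 8 mm above. I'll lower slowly.

Call:
jog_arm(
  commands=[
    [[0,0,0.004,0],[0,0,0.008,0],[0,0,0.012,0],[0,0,0.016,0],[0,0,0.018,0]],
  ],
)

```text
time: 25.8
eef_pos: [539.9, -123.8, 130.3]
eef_rot: [3.14, 0.106, 0.0]
contact_force: [-0.3, -0.1, -4.1]
finger_gap: 22.4
grasp_force: 64.9
```

Call:
jog_arm(
  commands=[
    [[0,0,0.003,0],[0,0,0.006,0],[0,0,0.008,0],[0,0,0.008,0]],
  ],
)

```text
time: 26.3
eef_pos: [539.9, -123.8, 126.4]
eef_rot: [3.14, 0.106, 0.001]
contact_force: [-0.7, 0.1, -1.5]
finger_gap: 22.4
grasp_force: 65.0
```

Call:
jog_arm(
  commands=[
    [[0,0,0.002,0],[0,0,0.004,0],[0,0,0.006,0],[0,0,0.006,0],[0,0,0.006,0]],
  ],
)

```text
time: 26.92
eef_pos: [539.9, -123.8, 123.4]
eef_rot: [3.14, 0.106, 0.0]
contact_force: [0.4, 1.4, -0.5]
finger_gap: 22.3
grasp_force: 65.2
```

```bash
python3 - <<'E'
from h import *
F=[]
for i in range(5):
    env.camera('scene');F.append(env.read_state()['contact_force'])
print(np.mean(F,0),env.read_state()['eef_pos'])
E
```

```text
[-0.27397112  0.57317718 -0.75841492] [ 539.89574328 -123.79084557  123.31127179]
```

Call:
jog_arm(
  commands=[
    [[0,0,0.002,0],[0,0,0.003,0],[0,0,0.003,0]],
  ],
)

```text
time: 27.55
eef_pos: [539.9, -123.8, 121.8]
eef_rot: [3.14, 0.106, 0.0]
contact_force: [-0.1, 0.5, -0.0]
finger_gap: 22.5
grasp_force: 65.2
```

Call:
jog_arm(
  commands=[
    [[0,0,0,0],[0,0,0,0],[0,0,0,0],[0,0,0,0],[0,0,0,0]],
  ],
  claw=0.4,
)

```text
time: 28.18
eef_pos: [539.8, -123.8, 121.7]
eef_rot: [3.14, 0.106, 0.0]
contact_force: [0.5, 0.2, -0.1]
finger_gap: 51.2
grasp_force: 0.0
```

Call:
jog_arm(
  commands=[
    [[0,0,-0.02,0],[0,0,-0.05,0],[0,0,-0.1,0],[0,0,-0.16,0],[0,0,-0.22,0]],
  ],
)

```text
time: 28.8
eef_pos: [539.9, -123.9, 234.1]
eef_rot: [3.139, 0.106, 0.002]
contact_force: [-0.2, 0.4, -1.0]
finger_gap: 51.0
grasp_force: 0.0
```

Call:
jog_arm(
  commands=[
    [[-0.05,0,0,0],[-0.12,0,0,0],[-0.2,0,0,0],[-0.28,0,0,0],[-0.3,0,0,0]],
  ],
)

```text
time: 29.42
eef_pos: [389.1, -134.3, 234.1]
eef_rot: [3.14, 0.106, 0.007]
contact_force: [-0.1, -0.8, 0.6]
finger_gap: 50.9
grasp_force: 0.0
```

```bash
python3 - <<'E'
from h import *
D=[]
for i in range(6):
    s=env.camera('scene');D.append(s['depth'])
s['depth']=np.nanmean(np.where(np.array(D)>0,D,np.nan),0)
t=cam('top')
for nm,c in(('scene',s),('top',t)):
    hsv=cv2.cvtColor(c['image'],cv2.COLOR_RGB2HSV);m=cv2.inRange(hsv,(45,90,30),(80,255,255))
    n,l,S,ce=cv2.connectedComponentsWithStats(m)
    for i in range(1,n):
        x,y=ce[i]
        if S[i,4]>4 and ((nm=='scene' and 200<x<340 and 180<y<260) or(nm=='top' and 330<x<480 and 200<y<300)): print(nm,S[i],ce[i],onplane(c,ce[i],178)[0].round(1))
for v in range(206,240,2): print(v,bydepth(s,[(292+k,v) for k in(-1,0,1)]).mean(0).round(1),s['image'][v,278:306].mean(1).astype(int))
v,u=np.mgrid[0:480,0:640];P=bydepth(t,np.c_[u.ravel(),v.ravel()]).reshape(480,640,3)
ok=(P[...,2]>94)&(P[...,2]<115);ok[:,:425]=0;ok[:,465:]=0;ok[:225]=0;ok[270:]=0
v,u=np.nonzero(ok);print('bar',cv2.minAreaRect(onplane(t,np.c_[u,v],104)[:,:2].astype(np.float32)),env.read_state()['time'])
E
```

```text
scene [287 208   8   6  38] [290.65789474 210.26315789] [ 535.3 -124.8  178. ]
scene [285 223  14  10  94] [292.0106383  228.13829787] [606.9 -81.1 178. ]
scene [225 232   6   4  17] [227.64705882 233.29411765] [ 705.  -233.7  178. ]
top [448 229   7   7  35] [450.71428571 231.74285714] [ 581.2 -287.2  178. ]
top [376 248  12  11 107] [381.55140187 253.01869159] [ 535.6 -124.2  178. ]
206 [ 314.4 -251.1    2.3] [175 182 178 172 175 176 177 177 177 176 178 177 175 181 182 179 175 176
 178 176 175 178 175 177 177 176 171 166]
208 [ 525.9 -125.4  179.7] [173 169 175 178 176 172 172 177 178 177 128  72  68  66  66  91 142 174
 174 175 176 177 178 175 176 177 175 175]
210 [ 534.4 -120.7  179.7] [180 177 174 178 176 177 177 173 153  68  60  66  66  65  65  65  57 150
 178 174 172 174 176 174 176 174 173 175]
212 [ 541.6 -116.8  178.6] [176 174 173 173 174 176 177 174 183  52  28  52  60  54  42  39  22 149
 176 175 173 174 175 173 176 175 177 176]
214 [ 542.7 -116.6  172. ] [174 172 169 175 178 177 176 179 180  84  44  46  48  42  46  46  36 113
 180 178 177 172 176 170 169 171 173 173]
21
[... 1161 characters left out ...]
[128 127 129 130 134  33  96 154  56  46  40  26  31  23  17  25  34  34
  47  41  36 192 195 112  26 123 125 126]
234 [ 552.6 -115.   103.8] [127 127 131 134  31 141 190 195  66  42  46  49  47  44  46  47  42  47
  47  38  32 146 190 198  77  66 123 121]
236 [ 553.1 -115.2   96.3] [129 126 130 136  23  99 190 198 121  40  37  42  44  46  47  45  41  43
  35  35 147 187 193 154  41  91 128 129]
238 [ 552.7 -115.9   87.9] [130 129 130 131  98  30 102 190 191 194 194 153 116  79  72 108 111 188
 189 193 196 201 119  24  86 126 124 123]
bar ((549.0885009765625, -296.42352294921875), (17.918615341186523, 67.3091812133789), 57.807472229003906) 29.775<stdin>:5: RuntimeWarning: Mean of empty slice
```

The weight stands upright within the ring, the dial is on the green mark and the arm is clear. Handing in.

```bash
python3 -c "
from bench import env
print(env.hand_in())"
```

```text
the job is handed in; nothing more can be done
None
```

The job is handed in: I turned the dial to the green mark with the pan empty, then set the green-banded weight upright and centred inside the ring and let go (about 30 s used). I righted the weight by pushing its foot gently against the fixed balance housing, because the jog cannot tilt the tool.

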